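# Fold down the tab row of a sample tray

### The arm

A 6-joint arm with a two-finger parallel gripper is mounted at the origin on a cart in front of the work surface, level with it; the furniture and walls round the work are solid. World frame = base frame: x ahead of the robot, y to its left, z up, the work surface at z = 0. Lengths are in m, angles in rad, forces in N, time in s.
With the tool pointing down it reaches from about 0.35 to 0.775 m from the base axis. Payload 5.5 kg.
Tool frame: the origin (TCP) lies midway between the tips of the shut fingers; the grasp point (between the pads) lies grasp_offset behind it (grasp_offset is the distance from the TCP to the grasp point, in m); z points along the fingers, y is the line along which they close (so a half turn about z gives the same grasp; the last joint's range is limited). The gripper opens to 85 mm and grips with 20 to 120 N. Pads are 22 mm wide; open, the fingers measure 114 mm over their backs; the gripper's body (76 mm by 85 mm) begins 54 mm behind the grasp point. The pads swing forward as they close: fully open they stand 13 mm farther back than shut.
Start: joints at [-1.339, 0.313, 0.046, 1.304, 0, 1.431], TCP at [0.209, -0.536, 0.231] pointing down, gripper open.
Joint ranges: [-2.76, 2.76], [-0.86, 1.69], [-1.03, 1.26], [-2.2, 2.34], [-1.47, 1.5], [-3.14, 3.14]. Speed limits (rad/s): [2.57, 2.57, 3.14, 3.14, 3.14, 3.14].

### API

Orientations are given as a unit quaternion [w, x, y, z].
In Python, from workcell import * gives the robot as it stands.
- The arm moves only by the tool step_arm, never from a script. Its argument "deltas" is a list of rows, each a list of 7 numbers: the shift along the world's x, y, z in mm, then the turn, a rotation vector about the world's x, y, z in degrees, then the gripper's target within -1 to 1 (fully open at 1, half-way at 0, shut at -1). A call has 1 to 5 rows; each row shifts and turns the commanded pose from where the row before left it; what a row does not reach is not made up. A row lasts 1/10 s, in which the tool goes at most 50 mm and 8.59 degrees, less where a joint would pass 70% of its speed; a pose out of reach is approached as far as the arm can. A call is refused whole if a number of a shift passes 50 or a number of a turn 8.59, either way. A call with a gripper value outside its range is refused whole. The fingers move at their own pace and stop on an object; "newtons" is the grip in N (left out, the last holds). Time passes only in rows, so rows that do not move let the fingers close. It gives the time, the measured TCP pose, the force, the opening and the grip force at its end, in the units of the state.
- get_state(): the state, without advancing time (a new reading comes with each control period).
- read_camera(name): name is "side" or "top"; returns a dict with "image" (400x640x3 uint8, red, green, blue), "z_map" (400x640 float32, m along the optical axis (not along the pixel's ray), 0 where there is no reading), "K" (3x3 intrinsics, pixels), "dist_coeffs" ([k1, k2, p1, p2, k3] as OpenCV has them; the pictures are not rectified), "world_from_camera" (4x4, takes a point from camera to world coordinates). Camera axes: x right, y down, z forward; pixel columns grow to the right and rows downward; lengths in m; the calibration is good to about 2 mm. A picture is of the moment at which its call begins.
- hand_in(): hands the job in; it is judged then, once.
The state is a dict: "clock": time; "joint_pos": joint angles; "qvel": joint speeds; "tau": joint torques, N m; "tcp_pos": TCP position; "orientation": TCP orientation; "wrist_force": force on the tool from outside, world axes, zero at the start; "ft_torque": the same for the moment, N m; "finger_gap": finger opening in m; "grip_force": force on a finger pad.
Only numpy, scipy, OpenCV 4.12 (cv2) and the standard library are available. Lean on these libraries where they do the work, as an engineer would, in place of code of your own. Each camera call takes 0.05 s, during which the arm holds its last target. There are 200 camera calls.

### The job

The five samples are weighed, so mark them as done: run your fingertips along the grey line on the white sample tray, from the green dot all the way to the red dot, lightly and just above the tray, so that the yellow tabs fold down one after another and all end up lying flat or nearly flat. Do not lean on the tray, do not grip or lift anything, and leave the little metal pans and everything else where they stand.

Things in the scene. Friction and masses are not known exactly. Their poses are not given: they have to be found in the camera images.
- tray: White plastic sample tray fixed to the table, 140 x 310 x 12 mm (x, y, z). Origin: centre of its underside; deck 12 mm above the table. A flat grey guide line, 2 mm wide, runs on an arc of radius 150 mm about the point (-115, 0) mm of the tray, from the green dot through (35, 0) mm to the red dot. Five yellow tabs stand on it; five pans stand on blue discs on its inner (tray -x) side.
- start_dot (a point): Centre of the green dot (20 mm across, printed flat) at the start of the guide line, on the deck, at the tray's +y end; 63 mm along the line before tab 1.
- end_dot (a point): Centre of the red dot (20 mm across, printed flat) at the end of the guide line, on the deck, at the tray's -y end; 63 mm along the line after tab 5.
- hinge_1 (a point): Middle of the hinge of yellow tab 1 of 5 (counted from the green dot), on the guide line, 2 mm above the deck (14 mm above the table). Neighbouring tabs stand 55 mm apart along the line.
- hinge_2 (a point): Middle of the hinge of yellow tab 2 of 5 (counted from the green dot), on the guide line, 2 mm above the deck (14 mm above the table). Neighbouring tabs stand 55 mm apart along the line.
- hinge_3 (a point): Middle of the hinge of yellow tab 3 of 5 (counted from the green dot), on the guide line, 2 mm above the deck (14 mm above the table). Neighbouring tabs stand 55 mm apart along the line.
- hinge_4 (a point): Middle of the hinge of yellow tab 4 of 5 (counted from the green dot), on the guide line, 2 mm above the deck (14 mm above the table). Neighbouring tabs stand 55 mm apart along the line.
- hinge_5 (a point): Middle of the hinge of yellow tab 5 of 5 (counted from the green dot), on the guide line, 2 mm above the deck (14 mm above the table). Neighbouring tabs stand 55 mm apart along the line.
- tab_1 (a joint): Angle of yellow tab 1, rad: 0 = upright (starts at 0 to 0.25), 1.5 = flat. Plate 18 mm wide across the line, 3 mm thick, top edge 30 mm above its hinge. Folds only along the line towards the red dot (a stop blocks the other way); flat, its top is 4 mm above the deck. Small friction (0.2 N at the top edge); it stays where it is left.
- tab_2 (a joint): Angle of yellow tab 2, rad: 0 = upright (starts at 0 to 0.25), 1.5 = flat. Plate 18 mm wide across the line, 3 mm thick, top edge 30 mm above its hinge. Folds only along the line towards the red dot (a stop blocks the other way); flat, its top is 4 mm above the deck. Small friction (0.2 N at the top edge); it stays where it is left.
- tab_3 (a joint): Angle of yellow tab 3, rad: 0 = upright (starts at 0 to 0.25), 1.5 = flat. Plate 18 mm wide across the line, 3 mm thick, top edge 30 mm above its hinge. Folds only along the line towards the red dot (a stop blocks the other way); flat, its top is 4 mm above the deck. Small friction (0.2 N at the top edge); it stays where it is left.
- tab_4 (a joint): Angle of yellow tab 4, rad: 0 = upright (starts at 0 to 0.25), 1.5 = flat. Plate 18 mm wide across the line, 3 mm thick, top edge 30 mm above its hinge. Folds only along the line towards the red dot (a stop blocks the other way); flat, its top is 4 mm above the deck. Small friction (0.2 N at the top edge); it stays where it is left.
- tab_5 (a joint): Angle of yellow tab 5, rad: 0 = upright (starts at 0 to 0.25), 1.5 = flat. Plate 18 mm wide across the line, 3 mm thick, top edge 30 mm above its hinge. Folds only along the line towards the red dot (a stop blocks the other way); flat, its top is 4 mm above the deck. Small friction (0.2 N at the top edge); it stays where it is left.
- pan_1: Small loose aluminium weighing pan beside tab 1, 32 mm across, 8 mm high, about 15 g, on the deck, its centre 45 mm from the guide line on the inner side. Origin: centre of its underside. A bystander.
- pan_2: Small loose aluminium weighing pan beside tab 2, 32 mm across, 8 mm high, about 15 g, on the deck, its centre 45 mm from the guide line on the inner side. Origin: centre of its underside. A bystander.
- pan_3: Small loose aluminium weighing pan beside tab 3, 32 mm across, 8 mm high, about 15 g, on the deck, its centre 45 mm from the guide line on the inner side. Origin: centre of its underside. A bystander.
- pan_4: Small loose aluminium weighing pan beside tab 4, 32 mm across, 8 mm high, about 15 g, on the deck, its centre 45 mm from the guide line on the inner side. Origin: centre of its underside. A bystander.
- pan_5: Small loose aluminium weighing pan beside tab 5, 32 mm across, 8 mm high, about 15 g, on the deck, its centre 45 mm from the guide line on the inner side. Origin: centre of its underside. A bystander.
- marker_pen: Loose black and white marker pen lying on the table, 12 x 121 x 14 mm, its length along its own y. Origin: centre of its underside. A bystander.
- petri_dish: Loose whitish, translucent covered petri dish, 62 mm across, 14 mm high. Origin: centre of its underside. A bystander.
- filter_box: Loose flat white and green cardboard box, 90 x 90 x 21 mm. Origin: centre of its underside. A bystander.
- reagent_bottle: Loose brown bottle with a blue cap, 70 mm across, 138 mm high. Origin: centre of its underside. A bystander.

How it is judged:
On the way, in this order (a step that is already met when the one before it is completed fails the run):
1. the fingertips are just above the green dot (horizontal distance between the grasp point and start_dot below 0.02 m and height (world z) of the grasp point below 0.062 m).
2. tab 1 is folded down (the tabs go down in order from the green dot) (value of joint tab_1 above 1.05 rad).
3. tab 2 is folded down (the tabs go down in order from the green dot) (value of joint tab_2 above 1.05 rad).
4. tab 3 is folded down (the tabs go down in order from the green dot) (value of joint tab_3 above 1.05 rad).
5. tab 4 is folded down (the tabs go down in order from the green dot) (value of joint tab_4 above 1.05 rad).
6. tab 5 is folded down (the tabs go down in order from the green dot) (value of joint tab_5 above 1.05 rad).
7. the fingertips are just above the red dot (horizontal distance between the grasp point and end_dot below 0.02 m and height (world z) of the grasp point below 0.062 m).
At the end, for the whole second after the job is handed in: All five tabs are folded to more than 1.05 rad (within about 25 degrees of flat), every pan is within 12 mm and every other loose thing within 20 mm of where it began (value of joint each of tab_1, tab_2, tab_3, tab_4, tab_5 above 1.05 rad and not (distance of pan_1 from where it was at the start of the episode above 0.012 m) and not (distance of pan_2 from where it was at the start of the episode above 0.012 m) and not (distance of pan_3 from where it was at the start of the episode above 0.012 m) and not (distance of pan_4 from where it was at the start of the episode above 0.012 m) and not (distance of pan_5 from where it was at the start of the episode above 0.012 m) and not (distance of marker_pen from where it was at the start of the episode above 0.02 m) and not (distance of petri_dish from where it was at the start of the episode above 0.02 m) and not (distance of filter_box from where it was at the start of the episode above 0.02 m) and not (distance of reagent_bottle from where it was at the start of the episode above 0.02 m)); the robot touches nothing.
It fails at once if a pan is pushed more than 12 mm, lifted or tipped (distance of any of pan_1, pan_2, pan_3, pan_4, pan_5 from where it was at the start of the episode above 0.012 m or angle between any of pan_1, pan_2, pan_3, pan_4, pan_5's own z axis and vertical above 0.4 rad).
It fails at once if a pan is gripped or pressed (contact force between the fingers and pan_1 above 5 N or contact force between the fingers and pan_2 above 5 N or contact force between the fingers and pan_3 above 5 N or contact force between the fingers and pan_4 above 5 N or contact force between the fingers and pan_5 above 5 N).
It fails at once if another loose thing is moved more than 20 mm (distance of any of marker_pen, petri_dish, filter_box, reagent_bottle from where it was at the start of the episode above 0.02 m).
It fails at once if the robot leans on the tray or its tabs with more than 20 N (contact force between any of the fingers, the arm and tray above 20 N).
It also fails if it takes over 48 s, if anything falls off the work surface, if the arm or the gripper's body presses on something with over 40 N, if the wrist force passes 120 N, or if a joint passes its speed limit or range.

## Working session

There is one attempt and no reset: what is moved stays moved. The work goes in short steps, Python scripts to look and compute and a tool call to move; the robot and the scene stay as the last step left them, time stands still between calls to the robot, and variables do not carry over. Pictures are saved under pics/ and viewed, at most 10 in all, crops included, and the job is handed in when it is done.

Besides the shell and the picture viewer there is one more tool, called after "Request:" by a JSON object that holds its "method" and its "body", one argument or row to a line. step_arm: Moves the arm, as the interface text tells. Its arguments: {"type":"object","properties":{"deltas":{"type":"array","items":{"type":"array","items":{"type":"number"}}},"newtons":{"type":"number"}},"required":["deltas"]}

```bash
mkdir -p pics; python3 - <<'E'
from workcell import *
import cv2,numpy as np,pickle
s=get_state();print(s)
try: print(grasp_offset)
except Exception as e: print(e)
for n in("top","side"):
    r=read_camera(n);cv2.imwrite(f"pics/{n}0.png",r["image"][:,:,::-1]);pickle.dump(r,open(f"{n}0.pkl","wb"))
    print(n,r["K"],r["dist_coeffs"],r["world_from_camera"])
E
```

```text
{'clock': 0.0, 'joint_pos': array([-1.33859566e+00,  3.14004798e-01,  4.49354646e-02,  1.30359813e+00,
        2.36793672e-05,  1.43121289e+00]), 'qvel': array([-7.44529101e-04, -1.58853833e-03, -1.32807466e-03, -1.29628466e-05,
        2.32243553e-04, -7.47498826e-04]), 'tau': array([ 4.70056693e-04, -4.80625105e+01,  2.98533994e+01,  1.92688726e-02,
       -1.97024669e-04, -7.31907932e-06]), 'tcp_pos': array([ 0.20876827, -0.5351924 ,  0.23038858]), 'orientation': array([-9.35113268e-04,  9.82771342e-01,  1.84823198e-01, -3.14823974e-05]), 'wrist_force': array([ 0.22733358, -0.28028071,  0.34223483]), 'ft_torque': array([-0.00235108,  0.03358089, -0.02880012]), 'grip_force': 0.0, 'finger_gap': 0.08540137840937796}
0.0187
top [[469.38552997   0.         319.06215592]
 [  0.         469.38552997 193.13281606]
 [  0.           0.           1.        ]] [-0.10026029  0.          0.          0.          0.        ] [[ 0.02126341 -0.99599329  0.08686327  0.46469513]
 [-0.99954978 -0.01933864  0.02294038 -0.12983021]
 [-0.02116864 -0.08731195 -0.99595608  1.09814306]
 [ 0.          0.          0.          1.        ]]
side [[471.31665148   0.         314.30033466]
 [  0.         471.31665148 203.5460721 ]
 [  0.           0.           1.        ]] [0.04582764 0.         0.         0.         0.        ] [[-0.99617797 -0.04637057  0.07402182  0.45128749]
 [-0.08606076  0.66594822 -0.74101722  0.74979252]
 [-0.01493331 -0.7445554  -0.66739363  0.81935677]
 [ 0.          0.          0.          1.        ]]
```

View pics/top0.png

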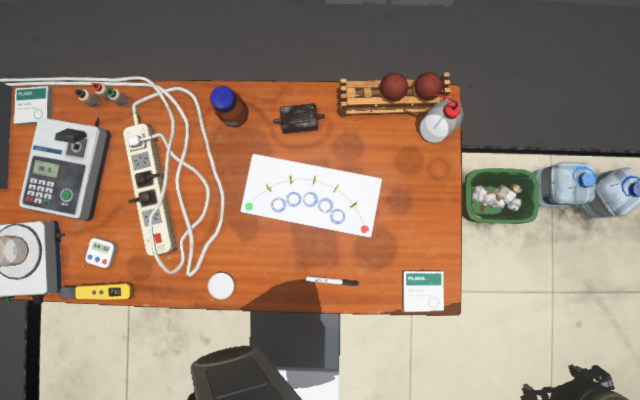

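View pics/side0.png

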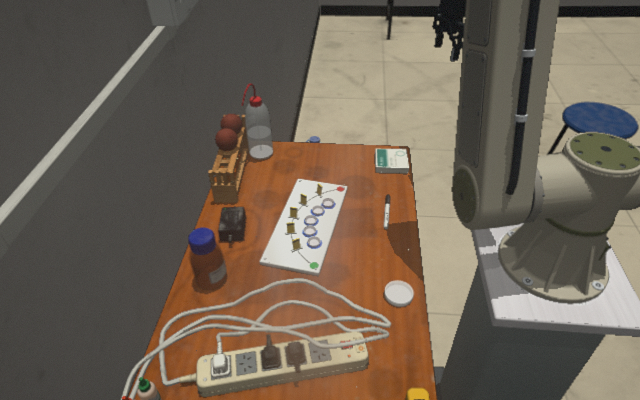

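```bash
cat > h.py <<'E'
import cv2,numpy as np,pickle
def px2w(r,uv,z):
    n=cv2.undistortPoints(np.float64(uv).reshape(-1,1,2),r["K"],r["dist_coeffs"])[:,0]
    T=r["world_from_camera"];d=np.c_[n,np.ones(len(n))]@T[:3,:3].T;o=T[:3,3]
    return o+d*((z-o[2])/d[:,2])[:,None]
def w2px(r,P):
    C=np.linalg.inv(r["world_from_camera"])
    return cv2.projectPoints(np.float64(P).reshape(-1,1,3),cv2.Rodrigues(C[:3,:3])[0],C[:3,3],r["K"],r["dist_coeffs"])[0][:,0]
def arc(s): a=s/150; return np.c_[-.115+.15*np.cos(a),.15*np.sin(a)]
E
python3 - <<'E'
from h import *
D={}
for n,(gb,rb) in dict(top=((249,206),(365,229)),side=((314,266),(341,188))).items():
    r=pickle.load(open(n+"0.pkl","rb"));im=r["image"].astype(int)
    out=[]
    for b,c in((gb,1),(rb,0)):
        x,y=b;w=im[y-9:y+10,x-9:x+10];o=[k for k in(0,1,2) if k!=c]
        m=np.clip(w[...,c]-w[...,o].max(2)-(25),0,None);ys,xs=np.mgrid[y-9:y+10,x-9:x+10]
        out.append(((m*xs).sum()/m.sum(),(m*ys).sum()/m.sum()))
    P=px2w(r,out,.012);print(n,np.round(out,1).tolist(),P.round(4).tolist(),np.linalg.norm(P[0]-P[1]))
    D[n]=P
    a=np.array([173,-173]);L=arc(a)
    v=(P[0]-P[1])[:2];th=np.arctan2(v[1],v[0])-np.pi/2
    R=np.array([[np.cos(th),-np.sin(th)],[np.sin(th),np.cos(th)]]);t=P[:,:2].mean(0)-R@L.mean(0)
    print("th",np.degrees(th),"t",t)
    S=np.array([173,110,55,0,-55,-110,-173]);W=arc(S)@R.T+t;print(W.round(4).tolist())
    v=im.astype(np.uint8)[:,:,::-1].copy();v=cv2.resize(v,None,fx=5,fy=5,interpolation=cv2.INTER_CUBIC)
    for s in np.arange(-173,174,6):
        q=w2px(r,np.r_[(arc(np.array([s]))@R.T+t)[0],.012])[0];cv2.circle(v,tuple(int(k) for k in (q+.5)*5),1,(255,0,255),-1)
    for c in [(-.07,-.155),(-.07,.155),(.07,-.155),(.07,.155)]:
        q=w2px(r,np.r_[R@c+t,.012])[0];cv2.circle(v,tuple(int(k) for k in (q+.5)*5),4,(255,0,255),1)
    cx,cy=(312,195) if n=="top" else (306,226)
    v=v[(cy-60)*5:(cy+60)*5,(cx-80)*5:(cx+80)*5];cv2.imwrite(f"pics/{n}_o.png",v)
E
```

```text
top [[248.6, 206.0], [365.5, 231.2]] [[0.5262, 0.0588, 0.012], [0.4735, -0.2137, 0.012]] 0.27756282090174617
th -10.946664350764275 t [ 0.5530127 -0.0877453]
[[0.5259, 0.0572], [0.5686, 0.0115], [0.5878, -0.0397], [0.5874, -0.0944], [0.5674, -0.1453], [0.5305, -0.1856], [0.4738, -0.2121]]
side [[313.3, 265.0], [342.0, 185.8]] [[0.5254, 0.0589, 0.012], [0.4731, -0.2227, 0.012]] 0.286339941472621
th -10.517747705985425 t [ 0.55249081 -0.09177659]
[[0.5242, 0.0529], [0.5673, 0.0076], [0.5869, -0.0435], [0.5869, -0.0982], [0.5673, -0.1492], [0.5307, -0.1898], [0.4742, -0.2167]]
```

View pics/top_o.png

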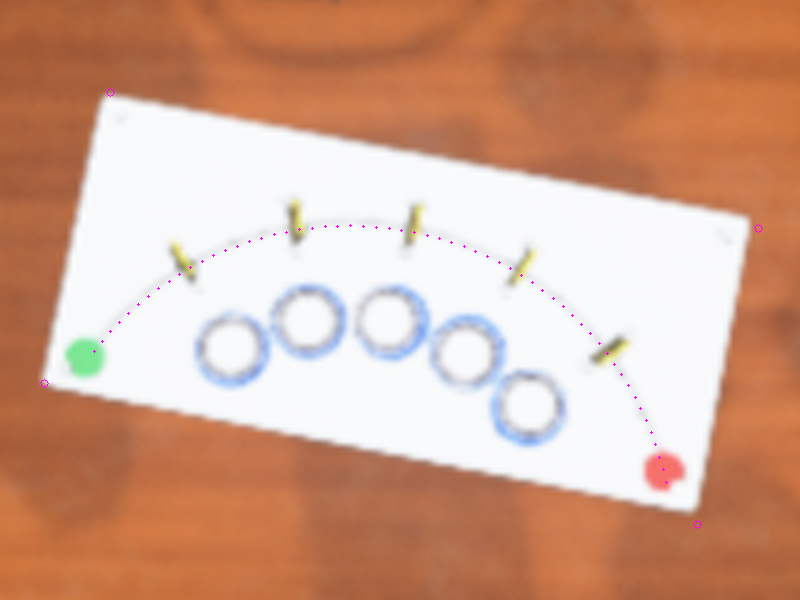

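The overlay shows the arc slightly off: the red centroid was biased by the table colour. In the crop the green dot is at (85,358), the red dot at (663,470), and the tray corners are at (108,94), (750,217), (697,511) and (45,383). I'll refit using all six points.

```bash
python3 - <<'E'
from h import *
r=pickle.load(open("top0.pkl","rb"))
c=np.array([(85,358),(663,470),(108,94),(750,217),(697,511),(45,383)])/5+(232,135)-.5
P=px2w(r,c,.012)[:,:2]
L=np.r_[arc(np.array([173,-173])),[(.07,.155),(.07,-.155),(-.07,-.155),(-.07,.155)]]
a=L-L.mean(0);b=P-P.mean(0)
th=np.arctan2((a[:,0]*b[:,1]-a[:,1]*b[:,0]).sum(),(a*b).sum())
R=np.array([[np.cos(th),-np.sin(th)],[np.sin(th),np.cos(th)]]);t=P.mean(0)-R@L.mean(0)
print("th",np.degrees(th),t,"res",((P-L@R.T-t)*1000).round(1).tolist())
np.savez("pose.npz",R=R,t=t)
S=np.arange(173,-174,-346/24);W=arc(S)@R.T+t
S2=[173,110,55,0,-55,-110,-173];print((arc(np.array(S2))@R.T+t).round(4).tolist())
for s,w in zip(S,W): print(round(s,1),(w*1000).round(0),"radial deg",round(np.degrees(th+s/150),1))
for n,(x,y) in dict(top=(312,195),side=(306,226)).items():
    r=pickle.load(open(n+"0.pkl","rb"))
    v=cv2.resize(r["image"][:,:,::-1],None,fx=5,fy=5,interpolation=cv2.INTER_CUBIC)
    for z,S in((.012,np.arange(-173,174,6)),(.044,np.array(S2[1:-1]))):
        for q in w2px(r,np.c_[arc(S)@R.T+t,np.full(len(S),z)]): cv2.circle(v,tuple(int(k) for k in (q+.5)*5),1,(255,0,255),-1)
    v=v[(y-60)*5:(y+60)*5,(x-80)*5:(x+80)*5];cv2.imwrite(f"pics/{n}_o2.png",v)
E
```

```text
th -9.899508031544627 [ 0.55590217 -0.08599674] res [[-0.2, 0.6], [0.6, 1.3], [-1.0, -2.2], [-0.4, 1.3], [0.7, 0.3], [0.2, -1.3]]
[[0.5261, 0.0584], [0.5697, 0.0135], [0.5898, -0.0373], [0.5904, -0.092], [0.5713, -0.1433], [0.5351, -0.1843], [0.479, -0.2118]]
173.0 [526.  58.] radial deg 56.2
158.6 [538.  50.] radial deg 50.7
144.2 [548.  40.] radial deg 45.2
129.8 [558.  30.] radial deg 39.7
115.3 [567.  18.] radial deg 34.2
100.9 [574.   6.] radial deg 28.6
86.5 [581.  -7.] radial deg 23.1
72.1 [586. -21.] radial deg 17.6
57.7 [589. -35.] radial deg 12.1
43.3 [592. -49.] radial deg 6.6
28.8 [593. -63.] radial deg 1.1
14.4 [592. -78.] radial deg -4.4
0.0 [590. -92.] radial deg -9.9
-14.4 [ 587. -106.] radial deg -15.4
-28.8 [ 583. -120.] radial deg -20.9
-43.2 [ 577. -133.] radial deg -26.4
-57.7 [ 570. -146.] radial deg -31.9
-72.1 [ 562. -157.] radial deg -37.4
-86.5 [ 552. -168.] radial deg -42.9
-100.9 [ 542. -178.] radial deg -48.4
-115.3 [ 531. -188.] radial deg -54.0
-129.7 [ 519. -195.] radial deg -59.5
-144.2 [ 506. -202.] radial deg -65.0
-158.6 [ 493. -208.] radial deg -70.5
-173.0 [ 479. -212.] radial deg -76.0
```

View pics/side_o2.png

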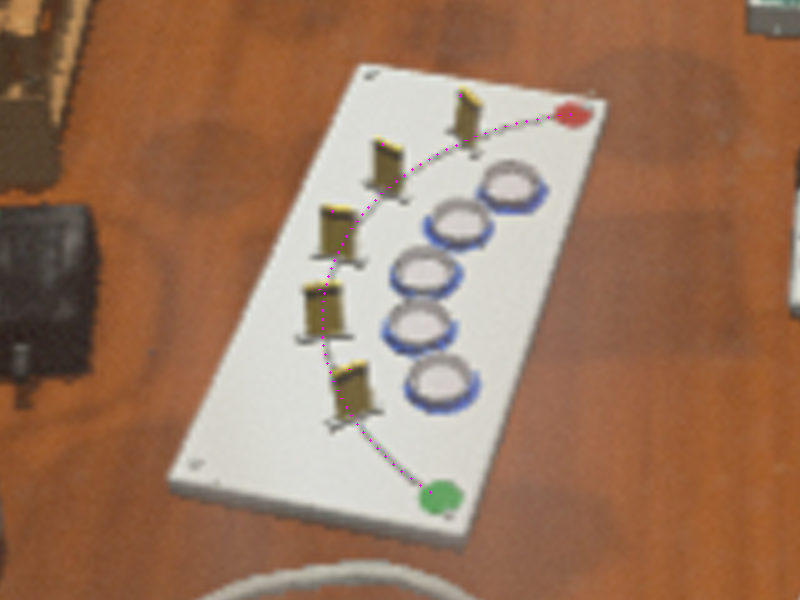

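The pose fits to about 2 mm. Next I shut the fingers and go over the green dot at height, turning +125° so the closing axis is radial and joint 6 stays in range.

Request:
{"method": "step_arm", "body": {
  "deltas": [
    [22,40,0,0,0,8.3,-1],
    [22,40,0,0,0,8.3,-1],
    [22,40,0,0,0,8.3,-1],
    [22,40,0,0,0,8.3,-1],
    [22,40,0,0,0,8.3,-1]
  ]
}}

```text
clock: 0.6
tcp_pos: [0.3192, -0.3339, 0.2309]
orientation: [-0.0, 0.852, 0.523, 0.0]
wrist_force: [1.0, -0.2, 0.6]
finger_gap: 0.0124
grip_force: 0.0
```

Request:
{"method": "step_arm", "body": {
  "deltas": [
    [22,40,0,0,0,8.3,-1],
    [22,40,0,0,0,8.3,-1],
    [22,40,0,0,0,8.3,-1],
    [22,40,0,0,0,8.3,-1],
    [22,40,0,0,0,8.3,-1]
  ]
}}

```text
clock: 1.1
tcp_pos: [0.4292, -0.1339, 0.2312]
orientation: [-0.0, 0.611, 0.791, -0.0]
wrist_force: [0.5, -0.6, -0.3]
finger_gap: -0.0003
grip_force: 0.0
```

Request:
{"method": "step_arm", "body": {
  "deltas": [
    [22,40,0,0,0,8.3,-1],
    [22,40,0,0,0,8.3,-1],
    [22,40,0,0,0,8.3,-1],
    [22,40,0,0,0,8.3,-1],
    [10,34,0,0,0,8.3,-1]
  ]
}}

```text
clock: 1.6
tcp_pos: [0.528, 0.0605, 0.2307]
orientation: [-0.0, 0.291, 0.957, 0.0]
wrist_force: [0.2, -0.4, -0.2]
finger_gap: 0.0
grip_force: 0.0
```

Request:
{"method": "step_arm", "body": {
  "deltas": [
    [0,0,-40,0,0,0,-1],
    [0,0,-40,0,0,0,-1],
    [0,0,-20,0,0,0,-1],
    [0,0,0,0,0,0,-1],
    [0,0,0,0,0,0,-1]
  ]
}}

```text
clock: 2.1
tcp_pos: [0.5267, 0.0582, 0.1314]
orientation: [-0.0, 0.294, 0.956, -0.0]
wrist_force: [0.4, 0.9, -0.0]
finger_gap: 0.0
grip_force: 0.0
```

Request:
{"method": "step_arm", "body": {
  "deltas": [
    [0,0,-40,0,0,0,-1],
    [0,0,-30,0,0,0,-1],
    [0,0,-20,0,0,0,-1],
    [0,0,0,0,0,0,-1]
  ]
}}

```text
clock: 2.5
tcp_pos: [0.5261, 0.058, 0.0405]
orientation: [-0.001, 0.294, 0.956, -0.0]
wrist_force: [-0.3, 0.5, -0.4]
finger_gap: 0.0001
grip_force: 0.0
```

```bash
python3 - <<'E'
from workcell import *
from h import *
print(get_state()["tcp_pos"])
r=read_camera("side");v=cv2.resize(r["image"][:,:,::-1],None,fx=5,fy=5,interpolation=cv2.INTER_CUBIC)
x,y=306,226;cv2.imwrite("pics/near.png",v[(y-60)*5:(y+60)*5,(x-80)*5:(x+80)*5])
z=np.load("pose.npz");R,t=z["R"],z["t"]
S=np.linspace(173,-173,31);W=(arc(S)@R.T+t)*1000
d=np.diff(np.round(W*2)/2,axis=0);print(W[0],W[-1]);print(d.tolist())
E
```

```text
[0.5260896  0.05803928 0.04047854]
[526.09874487  58.39503285] [ 478.95189043 -211.75795845]
[[9.5, -7.0], [8.5, -7.5], [8.5, -8.0], [7.5, -8.5], [6.5, -9.5], [6.5, -10.0], [5.0, -10.0], [4.5, -10.5], [4.0, -11.0], [3.0, -11.0], [2.0, -11.5], [1.0, -11.5], [0.0, -11.5], [-0.5, -11.5], [-1.5, -11.5], [-2.5, -11.5], [-3.5, -11.0], [-4.0, -10.5], [-5.0, -10.5], [-5.5, -10.0], [-6.5, -9.5], [-7.0, -9.0], [-8.0, -8.5], [-8.5, -8.0], [-9.0, -7.0], [-9.5, -6.5], [-10.0, -5.5], [-10.5, -5.0], [-11.0, -4.0], [-11.0, -3.5]]
```

View pics/near.png

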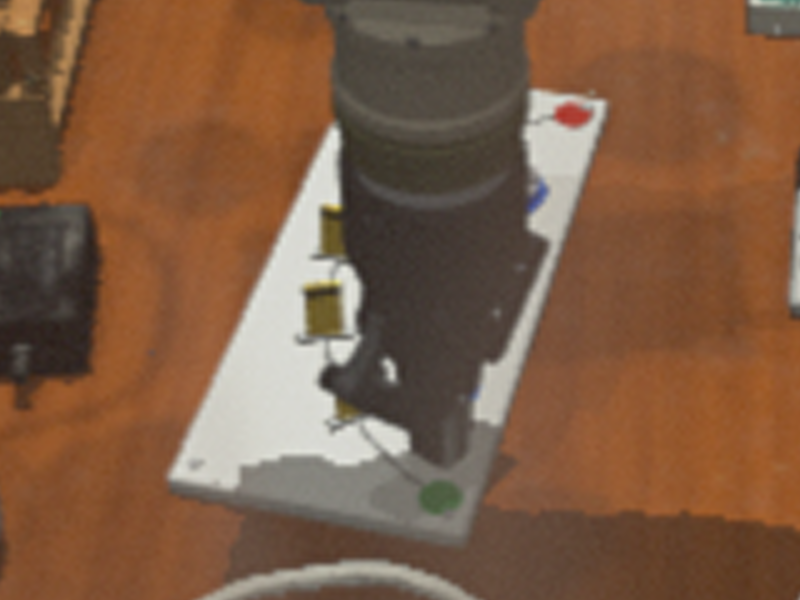

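The fingertips are right above the green dot: tip at crop (435,455), dot at (440,497). The knuckles are well above the tab height. I lower to about 22 mm and start the sweep.

Request:
{"method": "step_arm", "body": {
  "deltas": [
    [0,0,-10,0,0,0,-1],
    [0,0,-9,0,0,0,-1],
    [0,0,0,0,0,0,-1]
  ]
}}

```text
clock: 2.85
tcp_pos: [0.5267, 0.0582, 0.022]
orientation: [-0.0, 0.294, 0.956, -0.0]
wrist_force: [-1.2, -1.4, 0.2]
finger_gap: -0.0001
grip_force: 0.0
```

Request:
{"method": "step_arm", "body": {
  "deltas": [
    [9.5,-7,0,0,0,-4.4,-1],
    [8.5,-7.5,0,0,0,-4.4,-1],
    [8.5,-8,0,0,0,-4.4,-1],
    [7.5,-8.5,0,0,0,-4.4,-1],
    [6.5,-9.5,0,0,0,-4.4,-1]
  ]
}}

```text
clock: 3.35
tcp_pos: [0.568, 0.0176, 0.0228]
orientation: [0.0, 0.472, 0.881, 0.0]
wrist_force: [0.0, 0.0, -0.4]
finger_gap: 0.0002
grip_force: 0.3
```

Request:
{"method": "step_arm", "body": {
  "deltas": [
    [6.5,-10,0,0,0,-4.4,-1],
    [5,-10,0,0,0,-4.4,-1],
    [4.5,-10.5,0,0,0,-4.4,-1]
  ]
}}

```text
clock: 3.65
tcp_pos: [0.584, -0.0131, 0.0228]
orientation: [0.0, 0.57, 0.821, 0.0]
wrist_force: [-0.5, 0.1, 0.2]
finger_gap: 0.0002
grip_force: 0.0
```

Request:
{"method": "step_arm", "body": {
  "deltas": [
    [4,-11,-1,0,0,-4.4,-1],
    [3,-11,0,0,0,-4.4,-1],
    [2,-11.5,0,0,0,-4.4,-1],
    [1,-11.5,0,0,0,-4.4,-1]
  ]
}}

```text
clock: 4.05
tcp_pos: [0.5939, -0.0582, 0.0218]
orientation: [0.0, 0.689, 0.724, 0.0]
wrist_force: [0.1, -0.2, -0.7]
finger_gap: 0.0
grip_force: 0.0
```

```bash
python3 - <<'E'
from workcell import *
from h import *
print(get_state()["tcp_pos"])
r=read_camera("side");v=cv2.resize(r["image"][:,:,::-1],None,fx=5,fy=5,interpolation=cv2.INTER_CUBIC)
x,y=306,226;cv2.imwrite("pics/mid.png",v[(y-60)*5:(y+60)*5,(x-80)*5:(x+80)*5])
E
```

```text
[ 0.5938653  -0.05820159  0.02178998]
```

View pics/mid.png

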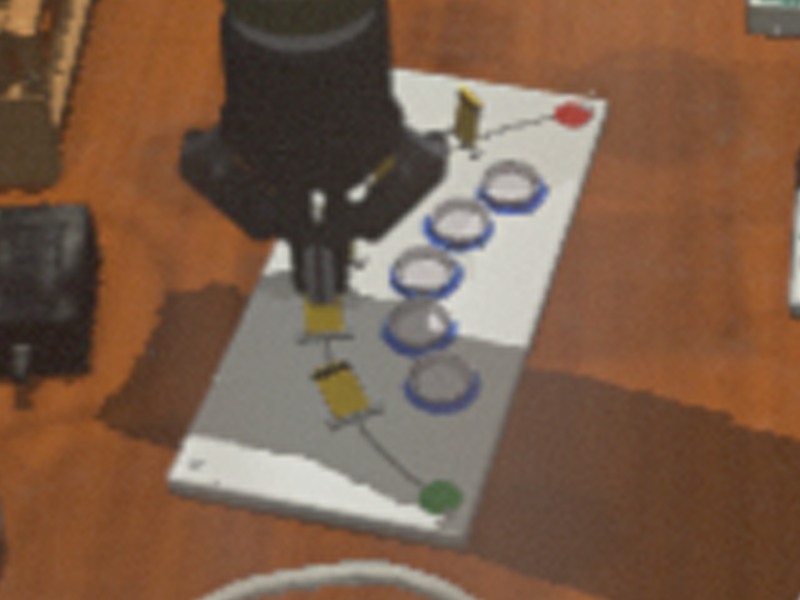

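Tab 1 (crop (342,390)) lies nearly flat, and tab 2 is folded under the fingers at (323,315). The pans haven't moved, so I continue the sweep.

Request:
{"method": "step_arm", "body": {
  "deltas": [
    [0,-11.5,0,0,0,-4.4,-1],
    [-0.5,-11.5,0,0,0,-4.4,-1],
    [-1.5,-11.5,0,0,0,-4.4,-1],
    [-2.5,-11.5,0,0,0,-4.4,-1],
    [-3.5,-11,0,0,0,-4.4,-1]
  ]
}}

```text
clock: 4.6
tcp_pos: [0.5857, -0.1149, 0.0218]
orientation: [0.0, 0.815, 0.58, 0.0]
wrist_force: [-1.1, 0.5, 0.3]
finger_gap: 0.0001
grip_force: 0.0
```

Request:
{"method": "step_arm", "body": {
  "deltas": [
    [-4,-10.5,0,0,0,-4.4,-1],
    [-5,-10.5,0,0,0,-4.4,-1],
    [-5.5,-10,0,0,0,-4.4,-1],
    [-6.5,-9.5,0,0,0,-4.4,-1]
  ]
}}

```text
clock: 5.0
tcp_pos: [0.5646, -0.1554, 0.0218]
orientation: [0.0, 0.894, 0.449, 0.0]
wrist_force: [-0.3, 0.5, 0.4]
finger_gap: -0.0001
grip_force: 0.1
```

Request:
{"method": "step_arm", "body": {
  "deltas": [
    [-7,-9,0,0,0,-4.4,-1],
    [-8,-8.5,0,0,0,-4.4,-1],
    [-8.5,-8,0,0,0,-4.4,-1],
    [-9,-7,0,0,0,-4.4,-1],
    [-9.5,-6.5,0,0,0,-4.4,-1]
  ]
}}

```text
clock: 5.5
tcp_pos: [0.5225, -0.1944, 0.0218]
orientation: [0.0, 0.963, 0.27, 0.0]
wrist_force: [0.9, -0.3, -1.0]
finger_gap: 0.0001
grip_force: 0.1
```

Request:
{"method": "step_arm", "body": {
  "deltas": [
    [-10,-5.5,0,0,0,-4.4,-1],
    [-10.5,-5,0,0,0,-4.4,-1],
    [-11,-4,0,0,0,-4.4,-1],
    [-11,-3.5,0,0,0,-4.4,-1],
    [0,0,0,0,0,0,-1]
  ]
}}

```text
clock: 6.0
tcp_pos: [0.4788, -0.2121, 0.0216]
orientation: [-0.0, 0.993, 0.12, -0.0]
wrist_force: [-0.7, 0.8, 0.2]
finger_gap: -0.0001
grip_force: 0.0
```

Request:
{"method": "step_arm", "body": {
  "deltas": [
    [0,0,40,0,0,0,-1],
    [0,0,40,0,0,0,-1],
    [0,0,40,0,0,0,-1],
    [-15,-40,20,0,0,0,-1],
    [-15,-40,0,0,0,0,-1]
  ]
}}

```text
clock: 6.5
tcp_pos: [0.4528, -0.2937, 0.166]
orientation: [0.003, 0.992, 0.124, 0.003]
wrist_force: [0.7, -0.1, 0.2]
finger_gap: 0.0001
grip_force: 0.0
```

Request:
{"method": "step_arm", "body": {
  "deltas": [
    [-15,-40,0,0,0,0,-1],
    [-15,-40,0,0,0,0,-1],
    [0,0,0,0,0,0,-1],
    [0,0,0,0,0,0,-1]
  ]
}}

```text
clock: 6.9
tcp_pos: [0.4199, -0.3728, 0.1613]
orientation: [-0.0, 0.993, 0.12, 0.0]
wrist_force: [-0.6, 0.5, -0.3]
finger_gap: 0.0003
grip_force: 0.0
```

```bash
python3 - <<'E'
from workcell import *
from h import *
r=read_camera("side");v=cv2.resize(r["image"][:,:,::-1],None,fx=5,fy=5,interpolation=cv2.INTER_CUBIC)
x,y=306,226;cv2.imwrite("pics/end.png",v[(y-60)*5:(y+60)*5,(x-80)*5:(x+80)*5])
E
```

```text
(no output)
```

View pics/end.png

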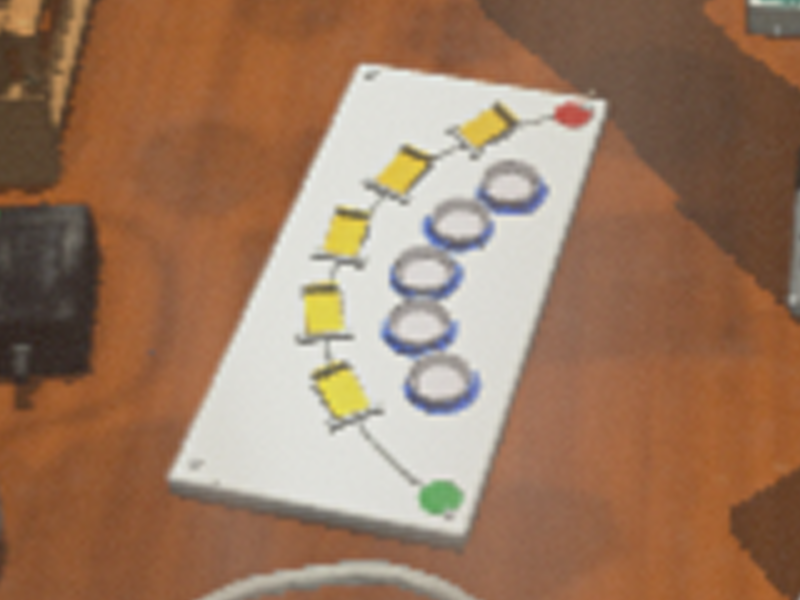

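All five tabs lie nearly flat, from crop (342,390) to (485,128), and the pans are still on their discs.

```bash
python3 -c "
from workcell import *
print(hand_in())"
```

```text
the job is handed in; nothing more can be done
None
```

I swept the shut fingertips from the green dot to the red dot; the last picture shows all five tabs nearly flat and the pans still in place. The job is handed in at about 7 s; no verdict was returned.

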